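Sort the forming pads by squeeze

TASK

The three look-alike rubber forming pads got mixed up: squeeze each one's rubber from above by about 5 mm, no more than a millimetre or so off, and feel how hard it pushes back. Then gently put the firmest pad upright and fully home in the round seat of the steel block and set the softest down gently, upright, flat on the floor of the plywood tray; leave the middle one standing where it is, and do not disturb the other things on the bench.

Things in the scene. Friction and masses are not known exactly. Their poses are not given: they have to be found in the camera images.
- spot_1 (a point): Middle of the top of a fixed wooden board, 66 x 66 mm, 5 mm thick (top 5 mm above the bench), on which one of three look-alike forming pads stands upright, centred within 2 mm. Which pad stands on which board changes every time. z up.
- spot_2 (a point): The same on the second board. Each pad: a loose round aluminium holder, 44 mm diameter, 30 mm tall, 0.25 kg, with a black rubber disc (32 mm diameter) standing 11 to 14 mm out of its top (worn unevenly, so its height is not exactly known). Grip a pad by its holder. By firmness they are called pad_soft, pad_middle and pad_firm; they look the same.
- spot_3 (a point): The same on the third board. Pressed on top, a pad's rubber sinks straight down into the holder (10 mm at most) and springs back when let go. It starts to give at about 1.6 N; the push-back then grows evenly with depth, to about 4.5 N (softest), 7.5 N (middle) or 13 N (firmest) at 5 mm. A brass ring on the rubber, pushed along it by the rim, marks the deepest squeeze.
- block: Fixed square dark steel forming block, 100 x 100 x 20 mm, with one round seat in the middle of its top. Origin: centre of its underside.
- seat (a point): Centre of the floor of the round seat in the block: 47 mm diameter at the floor, edge bevelled 2 mm, 8 mm deep (the floor is 12 mm above the table and 8 mm below the block's top). z is up.
- tray: Fixed shallow open plywood tray, 150 x 150 mm outside, 14 mm tall, walls 6 mm, floor 6 mm thick. Origin: centre of its underside; x and y run along its sides.
- jar_mid (a point): Small amber glass jar with white cap, 48 mm diameter, 55 mm tall, standing; bystander. Point: its centre.
- punch_mid (a point): Small steel doming punch standing upright, 20 mm diameter, 64 mm tall; bystander. Point: its centre.
- dish_mid (a point): White ceramic dish, 68 mm wide, 25 mm tall; bystander. Point: its centre.
- mandrel_mid (a point): Tapered steel ring mandrel lying on the bench, 300 mm long, 24 mm thick; bystander. Point: the middle of its length.
- file_mid (a point): Flat file with wooden handle lying on the bench, 195 mm long; bystander. Point: the middle of its length.
- mallet_mid (a point): Wooden mallet lying on the bench, handle 220 mm long, head 75 mm wide and 50 mm tall; bystander. Point: on its handle, 70 mm from the head.
Not all that is in view belongs to the job. Of the things shaped like the block, the steel one is meant.

How it is judged (in metres and radians):
At the end, for the whole second after the job is handed in: Rings show squeezes of 3.2 to 6.8 mm on all pads; firmest upright in the seat (4 mm off centre, 2 mm off its floor at most), softest upright on the tray floor, middle one within 25 mm of its start, upright; all at rest (value of joint ring_middle between 0.0032 and 0.0068 m and linear speed of each of pad_middle, pad_firm, pad_soft below 0.02 m/s and angle between each of pad_middle_mid, pad_firm_mid, pad_soft_mid's own z axis and vertical below 0.08 rad and value of joint ring_firm between 0.0032 and 0.0068 m and value of joint ring_soft between 0.0032 and 0.0068 m and horizontal distance between pad_firm_mid and seat below 0.004 m and z of pad_firm_mid in the frame of seat between 0.011 and 0.017 m and x of pad_soft_mid in the frame of tray between -0.052 and 0.052 m and y of pad_soft_mid in the frame of tray between -0.052 and 0.052 m and z of pad_soft_mid in the frame of tray below 0.026 m and distance of pad_middle_mid from where it was at the start of the episode below 0.025 m); the robot touches nothing.
It fails at once if a bystander is knocked or shoved aside (more than 25 mm) (distance of any of jar_mid, punch_mid, dish_mid, mandrel_mid, file_mid, mallet_mid from where it was at the start of the episode above 0.025 m).
It fails at once if a pad is let go in the air, its underside more than 30 mm above the bench ((contact force between the fingers and pad_middle below 0.1 N and height (world z) of pad_middle_mid above 0.045 m) or (contact force between the fingers and pad_firm below 0.1 N and height (world z) of pad_firm_mid above 0.045 m) or (contact force between the fingers and pad_soft below 0.1 N and height (world z) of pad_soft_mid above 0.045 m)).
It fails at once if something is pressed or dropped hard onto the steel block (more than 80 N) (contact force between block and anything else above 80 N).
It fails at once if something is pressed or dropped hard onto the tray (more than 80 N) (contact force between tray and anything else above 80 N).
It also fails if it takes over 58 s, if anything falls off the work surface, if the arm or the gripper's body presses on something with over 40 N, if the wrist force passes 120 N, or if a joint passes its speed limit or range.

ROBOT

A 6-joint arm with a two-finger parallel gripper is mounted at the origin on the work surface. World frame = base frame: x ahead of the robot, y to its left, z up, the work surface at z = 0. Lengths are in mm, angles in rad, forces in N, time in s.
With the tool pointing down it reaches from about 350 to 975 mm from the base axis. Payload 7.1 kg.
Tool frame: the origin (TCP) lies midway between the tips of the shut fingers; the grasp point (between the pads) lies 19 mm behind it (ctrl.hold_point_z is the distance from the TCP to the grasp point, in mm); x points along the fingers, y is the direction in which the jaws open and shut, and the axes are right-handed (so a half turn about x gives the same grasp; the last joint's range is limited). The gripper opens to 88 mm and grips with 3 to 60 N. Pads are 20 mm wide; open, the fingers measure 115 mm over their backs; the gripper's body (75 mm by 178 mm) begins 61 mm behind the grasp point.
Start: joints at [-1.346, 0.423, 1.63, -0, 1.089, -0.019], TCP at [150.889, -606.496, 222.675] pointing down, gripper open.
Joint ranges: [-3, 3], [-0.9, 2.11], [0.09, 2.58], [-1.31, 4.45], [0.11, 2.69], [-2.54, 2.54]. Speed limits (rad/s): [2.39, 2.39, 3.01, 3.14, 3.14, 3.14].

INTERFACE

Orientations are given as a rotation vector (axis times angle).
In Python, from workcell import ctrl, get_image, calibration gives the robot as it stands.
- The arm moves only by the tool move_arm, never from a script. Its argument "rows" is a list of rows, each a list of 5 numbers: the shift along the world's x, y, z in mm, then the turn about the world's z in rad, then the closure, from -1 (fully open) to 1 (shut). In form: [[tx, ty, tz, roll, jaw], ...]. A call has 1 to 12 rows; each row is the pose to reach, as a shift and turn from the pose measured when the call began; what a row does not reach only later rows make up. A row lasts 1/8 s, in which the tool goes at most 62.5 mm and 10.7 degrees, less where a joint would pass 70% of its speed; a pose out of reach is approached as far as the arm can. A call with a gripper value outside its range is refused whole. The fingers move at their own pace and stop on an object; the grip force is fixed at half the most. Time passes only in rows, so rows that repeat a pose let the fingers close. It gives the time, the measured TCP pose, the force and the opening at its end, in the units of the state.
- ctrl.get_obs(): the state, without advancing time (a new reading comes with each control period).
- get_image(name): name is "scene" or "top" or "wrist"; returns the picture (400x640x3 uint8, blue, green, red); there is no depth.
- calibration(name): a dict with "fx", "fy", "cx", "cy" (pixels), "view" (4x4, takes a point from world to camera coordinates); the wrist camera has in their place "T_tool_cam" (4x4, takes a point from camera to tool coordinates, whose origin is the TCP and whose axes are the tool frame's). Camera axes: x right, y up, looking along -z (the intrinsics and any distortion apply to the point x, -y, -z); pixel columns grow to the right and rows downward; lengths in mm; the calibration is good to about 2 mm. A picture is of the moment at which its call begins: read the wrist's pose just before it. calibration takes no time and is no camera call.
- ctrl.close_job(): hands the job in, once; it reports no verdict.
The state is a dict: "t": time; "qpos": joint angles; "qvel": joint speeds; "joint_torque": joint torques, N m; "ee_pos": TCP position; "orientation": TCP orientation; "ft_force": force on the tool from outside, world axes, zero at the start; "moment": the same for the moment, N m; "width": finger opening in mm.
Only numpy, scipy, OpenCV 4.12 (cv2) and the standard library are available. Lean on these libraries where they do the work, as an engineer would, in place of code of your own. Each camera call takes 0.05 s, during which the arm holds its last target.

## Working session

There is one attempt and no reset: what is moved stays moved. The work goes in short steps, Python scripts to look and compute and a tool call to move; the robot and the scene stay as the last step left them, time stands still between calls to the robot, and variables do not carry over. Pictures are saved under pics/ and viewed, and the job is handed in when it is done.

Besides the shell and the picture viewer there is one more tool, called as a command line: name --pt "numbers of a row" for each row, then --argument value for the rest. move_arm: Moves the arm, as the interface text tells. Its arguments: {"type":"object","properties":{"rows":{"type":"array"}},"required":["rows"]}

```bash
mkdir -p pics; ls; python3 - <<'E'
from workcell import ctrl,get_image,calibration
import cv2
for n in("scene","top"):
    cv2.imwrite(f"pics/{n}0.png",get_image(n)); 
    c=calibration(n); print(n,{k:(v if k!='view' else [list(map(lambda x:round(float(x),4),r)) for r in v]) for k,v in c.items()})
print(calibration("wrist")); print(ctrl.get_obs(), ctrl.hold_point_z)
E
```

```text
pics
scene {'fx': 412.1229895485889, 'fy': 412.1229895485889, 'cx': 321.4802681686645, 'cy': 204.98233802891798, 'view': [[-0.3796, 0.9251, -0.0103, 267.3229], [-0.5285, -0.2077, 0.8231, 235.3843], [0.7593, 0.3179, 0.5678, -1419.145], [0.0, 0.0, 0.0, 1.0]]}
top {'fx': 381.6155622615723, 'fy': 381.6155622615723, 'cx': 319.6318149399148, 'cy': 205.28744430579002, 'view': [[-0.0217, -0.9995, 0.0209, -40.1723], [0.9937, -0.0192, 0.1107, -552.5145], [-0.1102, 0.0232, 0.9936, -1015.0668], [0.0, 0.0, 0.0, 1.0]]}
{'fx': 341.32642672430444, 'fy': 341.32642672430444, 'cx': 313.8972476317187, 'cy': 195.24119197602312, 'T_tool_cam': array([[ 2.21174333e-04,  2.86104338e-01, -9.58198444e-01,
        -1.61762227e+02],
       [ 9.99999975e-01, -8.37506235e-05,  2.05816354e-04,
        -1.69944225e+00],
       [-2.13647653e-05, -9.58198466e-01, -2.86104349e-01,
        -7.90568881e+01],
       [ 0.00000000e+00,  0.00000000e+00,  0.00000000e+00,
         1.00000000e+00]])}
{'t': 0.1, 'qpos': array([-1.34599230e+00,  4.23794434e-01,  1.63058628e+00, -5.29444788e-07,
        1.08860071e+00, -1.89952771e-02]), 'qvel': array([-0.00141986, -0.00285068, -0.00124031, -0.0015926 , -0.0013801 ,
       -0.00064243]), 'joint_torque': array([-8.10990605e-04, -5.45611739e+01, -2.74325109e+01,  6.44671940e-02,
        1.88385614e-02, -2.10155110e-05]), 'ee_pos': array([ 150.78733247, -606.02982631,  221.97141545]), 'orientation': array([ 2.09231008,  0.25779753, -2.09261181]), 'ft_force': array([-1.18745355,  0.35546577, -0.60471449]), 'moment': array([-0.00330071,  0.00437677, -0.0570698 ]), 'width': 87.75186353415957} 18.700000000000003
```

View pics/scene0.png

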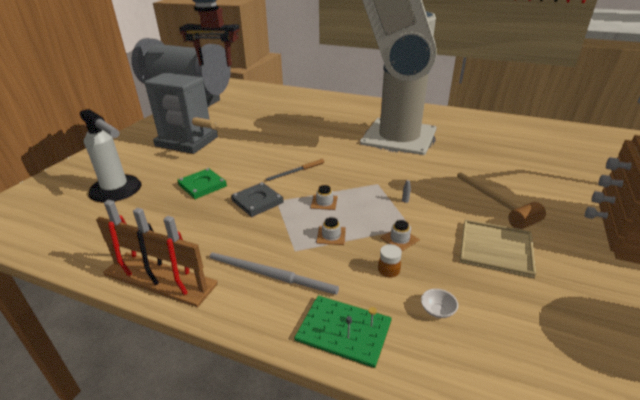

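View pics/top0.png

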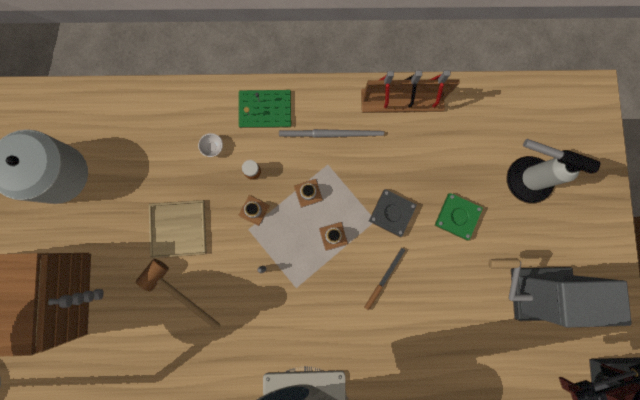

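The top view shows three pads on boards at about (252,209), (308,192) and (334,235). There are two block-shaped things: a dark grey one at (394,212) and a green one at (459,216). The dark one fits "dark steel". The tray is at (178,229). I'll enlarge a crop to confirm and get the pixels.

```bash
cat > h.py <<'E'
import numpy as np, cv2
from workcell import ctrl,get_image,calibration
from scipy.spatial.transform import Rotation as R
def cam(n):
    c=calibration(n)
    K=(c['fx'],c['fy'],c['cx'],c['cy'])
    if 'view' in c: return K,np.linalg.inv(np.array(c['view']))
    o=ctrl.get_obs(); T=np.eye(4); T[:3,:3]=R.from_rotvec(o['orientation']).as_matrix(); T[:3,3]=o['ee_pos']
    return K,T@np.array(c['T_tool_cam'])
def ray(n,u,v,z,C=None):
    (fx,fy,cx,cy),W=C or cam(n)
    d=W[:3,:3]@np.array([(u-cx)/fx,-(v-cy)/fy,-1]); o=W[:3,3]
    return o+d*(z-o[2])/d[2]
def proj(n,p,C=None):
    (fx,fy,cx,cy),W=C or cam(n)
    q=W[:3,:3].T@(np.array(p)-W[:3,3]); return cx+fx*q[0]/-q[2], cy+fy*(-q[1])/-q[2]
E
python3 - <<'E'
from h import *
im=cv2.imread('pics/top0.png')
c=im[160:280,220:500]; cv2.imwrite('pics/crop0.png',cv2.resize(c,(800,343),interpolation=cv2.INTER_CUBIC))
for nm,u,v,z in [("padA",252,209,40),("padB",308,191,40),("padC",333.5,235,40),("block",394,212,20),("green",459,216,20),("tray",178,229,14),("jar",251,169,55),("punch",262,269,30),("dish",210,145,25),("man",332,133,12),("file",385,278,10),("mallethead",152,275,40)]:
    print(nm,ray("top",u,v,z).round(0))
E
```

```text
padA [544. 132.  40.]
padB [590. -20.  40.]
padC [469. -87.  40.]
block [ 530. -258.   20.]
green [ 515. -439.   20.]
tray [495. 338.  14.]
jar [651. 132.  55.]
punch [383. 107.  30.]
dish [727. 251.  25.]
man [761. -92.  12.]
file [ 349. -227.   10.]
mallethead [374. 395.  40.]
```

View pics/crop0.png

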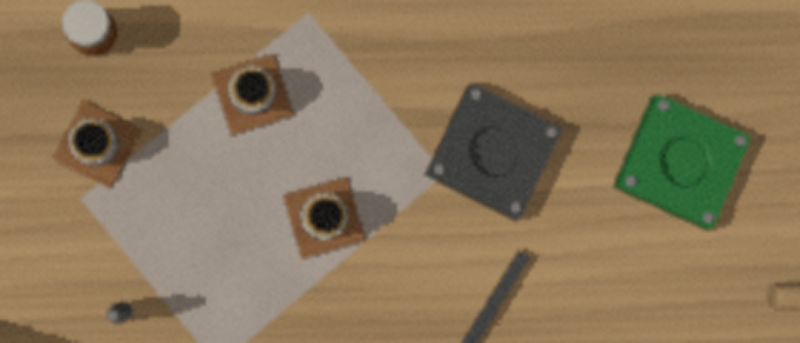

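The enlarged crop confirms it: the block at (394,212) is dark steel with corner bolts and a round seat, and the one at (459,216) is the green decoy. Next I'll check the tool axes and plan the approach.

```bash
python3 - <<'E'
from h import *
o=ctrl.get_obs(); M=R.from_rotvec(o['orientation']).as_matrix(); print(M.round(2))
K,W=cam("wrist"); print(W.round(2))
E
```

```text
[[-0.    0.24 -0.97]
 [ 0.   -0.97 -0.24]
 [-1.   -0.   -0.  ]]
[[ 2.4000e-01  9.3000e-01  2.8000e-01  2.2715e+02]
 [-9.7000e-01  2.3000e-01  7.0000e-02 -5.8552e+02]
 [-0.0000e+00 -2.9000e-01  9.6000e-01  3.8374e+02]
 [ 0.0000e+00  0.0000e+00  0.0000e+00  1.0000e+00]]
```

move_arm --pt "60 100 20 -0.1 1" --pt "120 195 20 -0.24 1" --pt "380 614 20 -0.24 1" --pt "380 614 20 -0.24 1" --pt "380 614 20 -0.24 1" --pt "380 614 20 -0.24 1" --pt "380 614 20 -0.24 1" --pt "380 614 20 -0.24 1" --pt "380 614 20 -0.24 1" --pt "380 614 20 -0.24 1" --pt "380 614 20 -0.24 1" --pt "380 614 20 -0.24 1"

```text
t: 1.6
ee_pos: [531.8, 10.6, 241.8]
orientation: [2.219, 0.008, -2.219]
ft_force: [0.5, 0.2, -0.6]
width: 0.4
```

```bash
python3 - <<'E'
from h import *
o=ctrl.get_obs(); print(o['ee_pos'],o['qpos'].round(2),o['ft_force'])
im=get_image("wrist"); cv2.imwrite('pics/w1.png',im)
E
```

```text
[531.7569777   10.60136115 241.79030191] [-0.    0.26  1.82  0.    1.06  1.56] [ 0.45398275  0.20789031 -0.60675483]
```

View pics/w1.png

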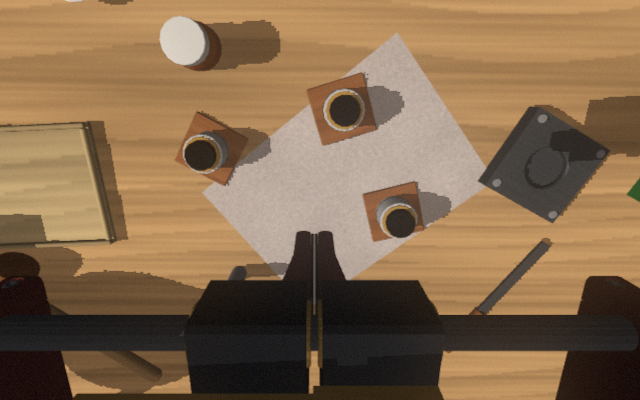

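The wrist view shows the pads at (203,153), (345,110) and (400,222). The seat is at about (547,167), and part of the tray is on the left. I'll segment the rubber tops and board corners.

```bash
python3 - <<'E'
from h import *
im=cv2.imread('pics/w1.png'); C=cam("wrist")
g=im.max(2)
out=[]
for u,v in [(203,153),(345,110),(400,222)]:
    x0,y0=u-45,v-45
    p=im[y0:y0+90,x0:x0+90]; m=(p.max(2)<50).astype(np.uint8)
    n,l,s,c=cv2.connectedComponentsWithStats(m)
    k=l[45,45]; cc=c[k]+[x0,y0]
    r=ray("wrist",cc[0],cc[1],47.5,C); print("rubber",cc.round(1),s[k,4],"diam",2*np.sqrt(s[k,4]/np.pi)*(C[1][2,3]-47)/341/0.97,r.round(1))
    # board by hue
    hsv=cv2.cvtColor(p,cv2.COLOR_BGR2HSV)
    out.append(cv2.resize(p,(390,390),interpolation=cv2.INTER_CUBIC))
p=im[90:235,470:615]; out.append(cv2.resize(p,(390,390),interpolation=cv2.INTER_CUBIC))
cv2.imwrite('pics/w1c.png',np.vstack([np.hstack(out[:2]),np.hstack(out[2:])])[:600*2][:, :780][::1] if 0 else cv2.resize(np.vstack([np.hstack(out[:2]),np.hstack(out[2:])]),(600,600)))
E
```

```text
rubber [200.3 154.4] 599 diam 29.79664239165805 [550.2 134.8  47.5]
rubber [344.5 109.5] 7997 diam 108.87231699139177 [597.  -15.5  47.5]
rubber [399.5 221.5] 7998 diam 108.87912385106837 [476.4 -80.6  47.5]
```

View pics/w1c.png

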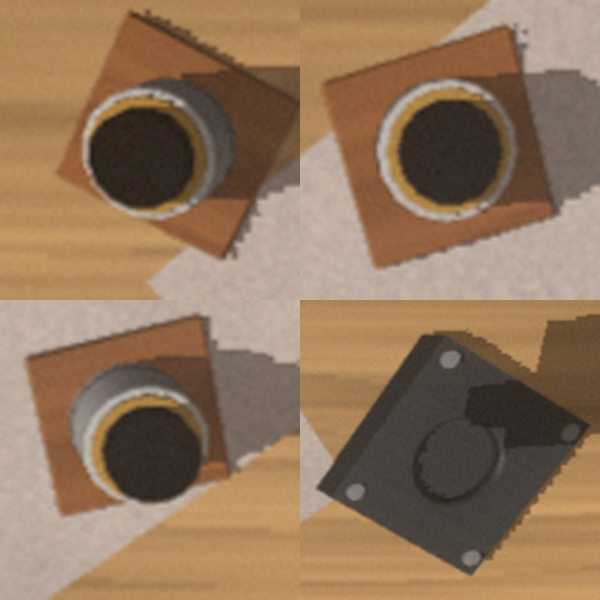

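```bash
python3 - <<'E'
from h import *
C=cam("wrist")
for n,u,v,z in [("A",200.6,155.4,47.5),("B",345,110.6,47.5),("C",400.9,222.9,47.5),("Bholder",344.1,110,35),("seat",548.2,167.1,20)]:
    print(n,ray("wrist",u,v,z,C).round(1))
for n,u,v in [("A",252,208.7),("B",308,190.6),("C",334,235.2)]: print(n,ray("top",u,v,47).round(1))
E
```

```text
A [549.1 134.6  47.5]
B [596.  -16.   47.5]
C [474.8 -82.3  47.5]
Bholder [596.  -16.2  35. ]
seat [ 533.6 -252.6   20. ]
A [544.1 130.8  47. ]
B [590.4 -20.5  47. ]
C [468.5 -87.9  47. ]
```

```bash
python3 - <<'E'
from h import *
C=cam("wrist"); o=ctrl.get_obs(); print(proj("wrist",o['ee_pos'],C))
im=cv2.imread('pics/w1.png')[215:295,270:360]; cv2.imwrite('pics/tip.png',cv2.resize(im,(675,600)))
E
```

```text
(np.float64(317.3594933112591), np.float64(251.13626134870069))
```

View pics/tip.png

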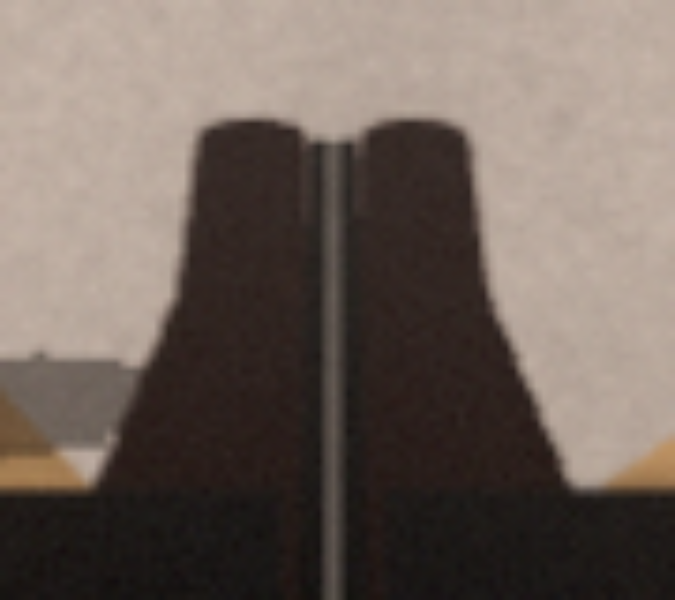

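```bash
python3 - <<'E'
from h import *
C=cam("wrist"); o=ctrl.get_obs()
for dx in (0,10,12):
  print(dx,proj("wrist",o['ee_pos']+np.array([dx,0,0]),C))
E
```

```text
0 (np.float64(317.3594933112591), np.float64(251.13626134870069))
10 (np.float64(317.5427127879934), np.float64(233.31099601126874))
12 (np.float64(317.58007511127295), np.float64(229.67604770800324))
```

move_arm --pt "-58 -94 -130 0 1" --pt "-58 -94 -150 0 1" --pt "-58 -94 -150 0 1" --pt "-58 -94 -150 0 1" --pt "-58 -94 -150 0 1"

```text
t: 2.28
ee_pos: [476.6, -81.4, 92.7]
orientation: [2.223, 0.01, -2.217]
ft_force: [-0.7, -0.2, 0.2]
width: 0.4
```

```bash
python3 - <<'E'
from h import *
o=ctrl.get_obs(); print(o['ee_pos'],o['ft_force'])
im=get_image("wrist"); cv2.imwrite('pics/w2.png',im)
for z in (35,47.5): print([np.round(proj("wrist",[*o['ee_pos'][:2],z]),1)])
E
```

```text
[476.63547005 -81.36180667  92.74045856] [-0.70655622 -0.21737545  0.23377118]
[array([317. , 214.7])]
[array([317.1, 221.2])]
```

View pics/w2.png

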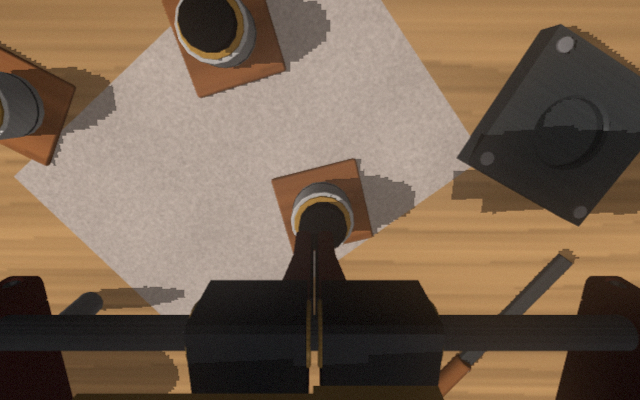

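```bash
python3 - <<'E'
from h import *
im=cv2.imread('pics/w2.png')[145:265,260:390]; cv2.imwrite('pics/w2c.png',cv2.resize(im,(650,600),interpolation=cv2.INTER_CUBIC))
im=cv2.imread('pics/top0.png')[160:260,230:360]; cv2.imwrite('pics/topc.png',cv2.resize(im,(780,600),interpolation=cv2.INTER_CUBIC))
E
```

```text
(no output)
```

View pics/w2c.png

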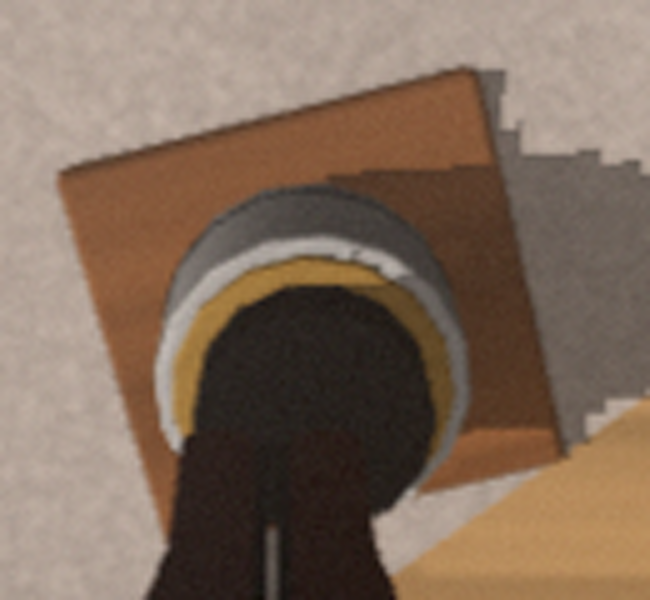

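View pics/topc.png

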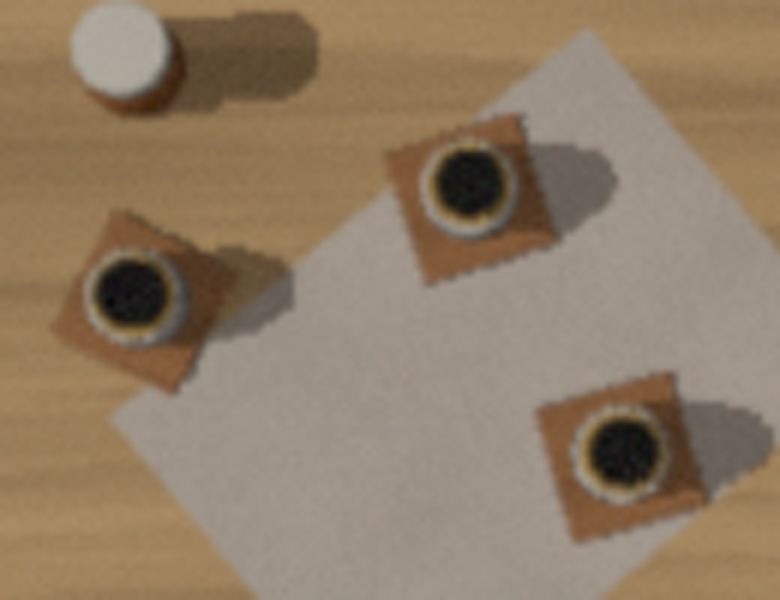

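```bash
python3 - <<'E'
from h import *
C=cam("wrist")
print(ray("wrist",323,226.4,47.5,C),ray("wrist",322.3,223.8,35,C))
# board corners crop-> px at z=5
for u,v in [(60,172),(470,68),(563,458)]: print(ray("wrist",u/5+260,v/5+145,5,C).round(1))
print("top")
for u,v in [(625,453)]: print(ray("top",u/6+230,v/6+160,47.5).round(1))
for u,v in [(537,408),(672,372),(706,502),(577,543)]: print(ray("top",u/6+230,v/6+160,5).round(1))
E
```

```text
[473.02637335 -85.24582635  47.5       ] [470.00250896 -85.09354797  35.        ]
[493.9 -47.4   5. ]
[ 510.2 -108.7    5. ]
[ 447.9 -125.9    5. ]
top
[467.6 -88.3  47.5]
[490.7 -50.4   5. ]
[ 506.2 -113.7    5. ]
[ 445.5 -127.8    5. ]
[427.9 -67.5   5. ]
```

move_arm --pt "-6 -6 -30 0 1" --pt "-6 -6 -39 0 1" --pt "-6 -6 -39 0 1" --pt "-6 -6 -39 0 1" --pt "-6 -6 -39 0 1" --pt "-6 -6 -39 0 1"

```text
t: 3.08
ee_pos: [471.7, -87.2, 54.8]
orientation: [2.225, 0.01, -2.213]
ft_force: [0.4, -0.4, 0.4]
width: 0.6
```

```bash
python3 - <<'E'
from h import *
for i in range(3):
    o=ctrl.get_obs(); print(o['t'],o['ee_pos'].round(2),o['ft_force'].round(2),o['joint_torque'].round(2))
im=get_image("wrist"); cv2.imwrite('pics/w3.png',cv2.resize(im[145:265,260:390],(650,600),interpolation=cv2.INTER_CUBIC))
o=ctrl.get_obs(); print(o['t'],o['ee_pos'].round(2),o['ft_force'].round(2))
E
```

```text
3.075 [471.67 -87.19  54.77] [ 0.43 -0.39  0.4 ] [ 5.000e-02 -4.610e+01 -1.481e+01  3.000e-02 -8.000e-02  0.000e+00]
3.075 [471.67 -87.19  54.77] [ 0.43 -0.39  0.4 ] [ 5.000e-02 -4.610e+01 -1.481e+01  3.000e-02 -8.000e-02  0.000e+00]
3.075 [471.67 -87.19  54.77] [ 0.43 -0.39  0.4 ] [ 5.000e-02 -4.610e+01 -1.481e+01  3.000e-02 -8.000e-02  0.000e+00]
3.125 [471.56 -87.2   54.65] [-0.01 -0.12  0.67]
```

View pics/w3.png

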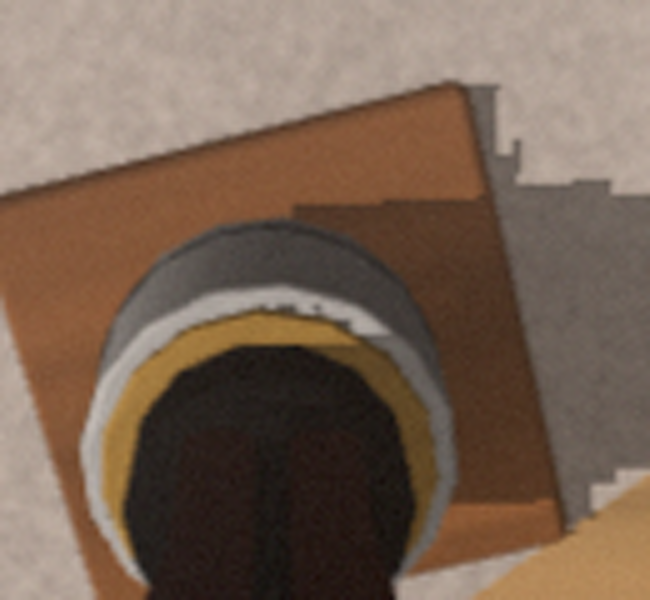

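move_arm --pt "2 -0.5 -4 0 1" --pt "2 -0.5 -4 0 1" --pt "2 -0.5 -4 0 1" --pt "2 -0.5 -4 0 1"

```text
t: 3.62
ee_pos: [473.5, -87.7, 50.6]
orientation: [2.225, 0.01, -2.214]
ft_force: [-0.1, -0.3, 0.4]
width: 0.5
```

move_arm --pt "0 0 -1.5 0 1" --pt "0 0 -1.5 0 1" --pt "0 0 -1.5 0 1"

```text
t: 4.0
ee_pos: [473.5, -87.7, 49.1]
orientation: [2.225, 0.01, -2.214]
ft_force: [-0.1, 0.4, -1.4]
width: 0.5
```

move_arm --pt "0 0 -1 0 1" --pt "0 0 -1 0 1" --pt "0 0 -1 0 1"

```text
t: 4.38
ee_pos: [473.5, -87.7, 48.2]
orientation: [2.225, 0.01, -2.214]
ft_force: [0.0, 0.2, 2.9]
width: 1.0
```

move_arm --pt "0 0 -1 0 1" --pt "0 0 -1 0 1" --pt "0 0 -1 0 1"

```text
t: 4.75
ee_pos: [473.5, -87.7, 47.2]
orientation: [2.225, 0.01, -2.214]
ft_force: [-0.8, -0.1, 3.6]
width: 0.2
```

move_arm --pt "0 0 -1 0 1" --pt "0 0 -1 0 1" --pt "0 0 -1 0 1"

```text
t: 5.12
ee_pos: [473.6, -87.7, 46.2]
orientation: [2.225, 0.01, -2.214]
ft_force: [-0.6, -0.3, 4.8]
width: 0.5
```

move_arm --pt "0 0 -1 0 1" --pt "0 0 -1 0 1" --pt "0 0 -1 0 1"

```text
t: 5.5
ee_pos: [473.5, -87.7, 45.3]
orientation: [2.225, 0.01, -2.214]
ft_force: [-0.8, 0.1, 6.0]
width: 0.6
```

move_arm --pt "0 0 -1.2 0 1" --pt "0 0 -1.2 0 1" --pt "0 0 -1.2 0 1"

```text
t: 5.88
ee_pos: [473.6, -87.7, 44.2]
orientation: [2.225, 0.01, -2.214]
ft_force: [-1.4, 0.3, 7.3]
width: 0.4
```

```bash
python3 - <<'E'
from h import *
for i in range(4):
    get_image("wrist"); o=ctrl.get_obs(); print(o['t'],o['ee_pos'].round(2),o['ft_force'].round(2))
E
```

```text
5.925 [473.58 -87.72  44.28] [-0.97 -0.02  6.6 ]
5.975 [473.54 -87.7   44.25] [-1.69  0.61  7.59]
6.025 [473.54 -87.72  44.25] [-1.21  1.17  6.83]
6.075 [473.55 -87.73  44.26] [-1.57  0.39  7.48]
```

Pad C (spot at 474,-88) pushed back about 7.2 N at about 4.7 mm, so it is the middle one. Next is pad A.

move_arm --pt "0 0 50 0 1" --pt "40 110 50 0 1" --pt "75 218 50 0 1" --pt "75 218 50 0 1" --pt "75 218 30 0 1" --pt "75 218 12 0 1" --pt "75 218 11 0 1" --pt "75 218 11 0 1" --pt "75 218 11 0 1" --pt "75 218 11 0 1"

```text
t: 7.32
ee_pos: [548.9, 129.6, 55.9]
orientation: [2.227, 0.009, -2.213]
ft_force: [-0.7, -0.1, -0.7]
width: 0.6
```

```bash
python3 - <<'E'
from h import *
im=get_image("wrist"); cv2.imwrite('pics/w4.png',cv2.resize(im[145:265,260:390],(650,600),interpolation=cv2.INTER_CUBIC))
o=ctrl.get_obs(); print(o['t'],o['ee_pos'].round(2),o['ft_force'].round(2))
E
```

```text
7.375 [548.89 129.8   55.84] [-0.34  0.38 -1.07]
```

View pics/w4.png

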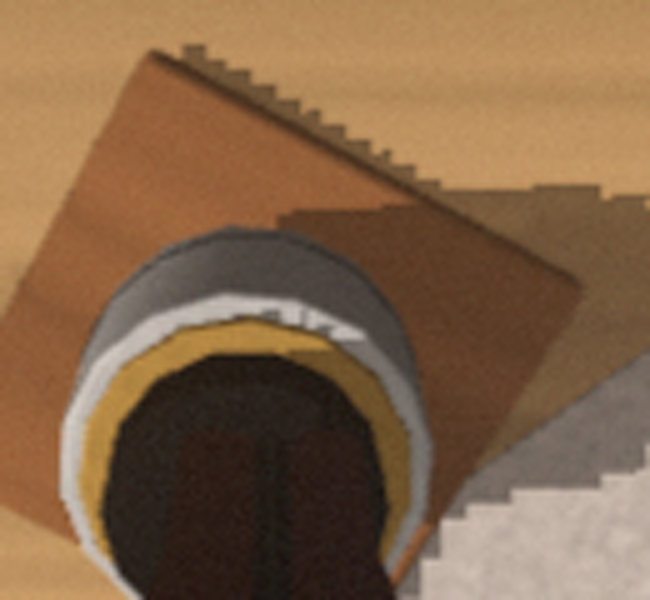

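move_arm --pt "1 3 -5 0 1" --pt "1 3 -5.5 0 1" --pt "1 3 -5.5 0 1" --pt "1 3 -5.5 0 1"

```text
t: 7.88
ee_pos: [549.9, 132.8, 50.3]
orientation: [2.226, 0.009, -2.213]
ft_force: [-0.9, 1.0, 1.0]
width: 0.5
```

move_arm --pt "0 0 -1 0 1" --pt "0 0 -1 0 1" --pt "0 0 -1 0 1"

```text
t: 8.25
ee_pos: [549.9, 132.8, 49.3]
orientation: [2.226, 0.009, -2.213]
ft_force: [0.2, 0.3, 0.3]
width: 0.2
```

move_arm --pt "0 0 -1 0 1" --pt "0 0 -1 0 1" --pt "0 0 -1 0 1"

```text
t: 8.62
ee_pos: [549.8, 132.8, 48.3]
orientation: [2.226, 0.009, -2.213]
ft_force: [-0.7, -0.0, 1.1]
width: 0.2
```

move_arm --pt "0 0 -1 0 1" --pt "0 0 -1 0 1" --pt "0 0 -1 0 1"

```text
t: 9.0
ee_pos: [549.9, 132.9, 47.4]
orientation: [2.226, 0.009, -2.213]
ft_force: [0.1, 0.5, 1.1]
width: 0.4
```

move_arm --pt "0 0 -1 0 1" --pt "0 0 -1 0 1" --pt "0 0 -1 0 1"

```text
t: 9.38
ee_pos: [550.0, 132.8, 46.5]
orientation: [2.227, 0.009, -2.213]
ft_force: [-1.1, -0.6, 2.8]
width: 0.4
```

```bash
python3 - <<'E'
from h import *
for i in range(4):
    get_image("wrist"); o=ctrl.get_obs(); print(o['t'],o['ee_pos'].round(2),o['ft_force'].round(2))
E
```

```text
9.425 [549.94 132.88  46.46] [-0.97  0.25  4.04]
9.475 [549.93 132.88  46.44] [ 0.05 -0.49  3.94]
9.525 [549.96 132.87  46.43] [-0.42 -0.33  4.07]
9.575 [549.97 132.86  46.43] [-1.86 -0.53  4.61]
```

move_arm --pt "0 0 -1 0 1" --pt "0 0 -1 0 1" --pt "0 0 -1 0 1"

```text
t: 9.95
ee_pos: [550.0, 132.9, 45.6]
orientation: [2.227, 0.009, -2.213]
ft_force: [-0.3, 0.6, 7.0]
width: 0.3
```

move_arm --pt "0 0 -1 0 1" --pt "0 0 -1 0 1" --pt "0 0 -1 0 1"

```text
t: 10.32
ee_pos: [550.0, 132.9, 44.8]
orientation: [2.227, 0.009, -2.213]
ft_force: [-2.6, 0.2, 7.5]
width: 0.6
```

move_arm --pt "0 0 -1.7 0 1" --pt "0 0 -1.7 0 1" --pt "0 0 -1.7 0 1"

```text
t: 10.7
ee_pos: [550.1, 132.9, 43.7]
orientation: [2.227, 0.009, -2.213]
ft_force: [-2.8, -0.8, 10.8]
width: 0.3
```

```bash
python3 - <<'E'
from h import *
for i in range(4):
    get_image("wrist"); o=ctrl.get_obs(); print(o['t'],o['ee_pos'].round(2),o['ft_force'].round(2))
E
```

```text
10.75 [550.   132.87  43.65] [-2.3  -0.44  9.28]
10.8 [550.01 132.85  43.64] [-2.69 -1.15 10.  ]
10.85 [550.03 132.87  43.67] [-2.16 -0.39  9.62]
10.9 [550.03 132.86  43.65] [-3.49 -0.4   9.53]
```

move_arm --pt "0 0 -1.3 0 1" --pt "0 0 -1.3 0 1" --pt "0 0 -1.3 0 1"

```text
t: 11.28
ee_pos: [550.0, 132.9, 43.0]
orientation: [2.227, 0.009, -2.213]
ft_force: [-3.8, -0.6, 11.6]
width: 0.4
```

```bash
python3 - <<'E'
from h import *
for i in range(4):
    get_image("wrist"); o=ctrl.get_obs(); print(o['t'],o['ee_pos'].round(2),o['ft_force'].round(2))
E
```

```text
11.325 [550.04 132.87  42.99] [-3.21 -0.92 11.28]
11.375 [550.07 132.88  43.02] [-3.08 -0.74 11.73]
11.425 [550.04 132.87  43.01] [-3.59 -0.22 11.97]
11.475 [550.03 132.87  43.01] [-2.8  -0.88 10.67]
```

move_arm --pt "0 0 -0.7 0 1" --pt "0 0 -0.7 0 1" --pt "0 0 -0.7 0 1"

```text
t: 11.85
ee_pos: [550.1, 132.9, 43.0]
orientation: [2.227, 0.009, -2.213]
ft_force: [-2.9, -1.5, 11.8]
width: 0.3
```

move_arm --pt "0 0 50 0 1" --pt "20 -60 50 0 1" --pt "45 -153 50 0 1" --pt "45 -153 50 0 1" --pt "45 -153 30 0 1" --pt "45 -153 12 0 1" --pt "45 -153 11 0 1" --pt "45 -153 11 0 1" --pt "45 -153 11 0 1" --pt "45 -153 11 0 1"

```text
t: 13.1
ee_pos: [595.4, -19.8, 54.6]
orientation: [2.228, 0.01, -2.211]
ft_force: [0.9, 0.3, 0.5]
width: 0.4
```

```bash
python3 - <<'E'
from h import *
im=get_image("wrist"); cv2.imwrite('pics/w5.png',cv2.resize(im[145:265,260:390],(650,600),interpolation=cv2.INTER_CUBIC))
o=ctrl.get_obs(); print(o['t'],o['ee_pos'].round(2),o['ft_force'].round(2))
E
```

```text
13.15 [595.35 -19.93  54.46] [-0.7  -0.15  0.15]
```

View pics/w5.png

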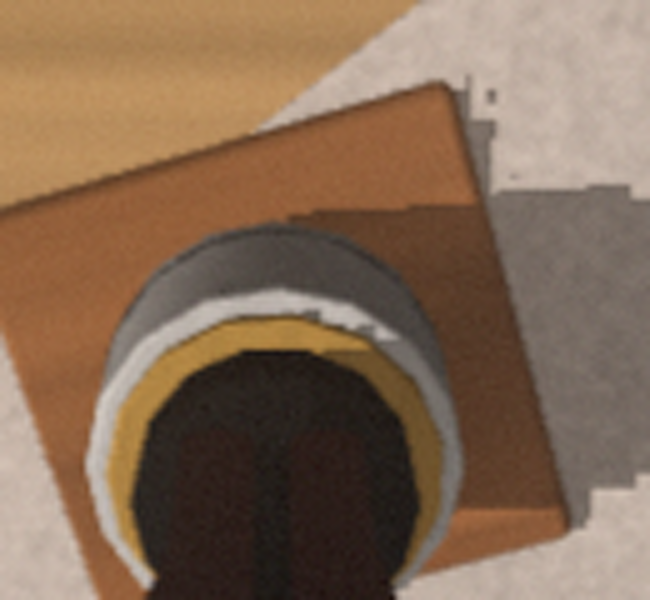

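Pad A gave 11.5 to 11.8 N at about 4.4 mm, so it is the firmest. The fingers are now centred over pad B.

move_arm --pt "1 -0.5 -4.5 0 1" --pt "1 -0.5 -4.5 0 1" --pt "1 -0.5 -4.5 0 1" --pt "1 -0.5 -4.5 0 1"

```text
t: 13.65
ee_pos: [596.4, -20.5, 50.0]
orientation: [2.228, 0.01, -2.212]
ft_force: [-0.5, -0.1, -0.4]
width: 0.4
```

```bash
cat > fr.py <<'E'
from h import *
f=[];z=[]
for i in range(5):
    get_image("wrist"); o=ctrl.get_obs(); f.append(o['ft_force'][2]); z.append(o['ee_pos'][2])
print(round(o['t'],2),o['ee_pos'].round(2),np.mean(z).round(2),'F',np.mean(f).round(2),np.round(f,1))
E
python3 fr.py
```

```text
13.9 [596.38 -20.43  50.02] 50.01 F -0.01 [-0.9 -0.   0.5  0.3  0. ]
```

move_arm --pt "0 0 -1 0 1" --pt "0 0 -1 0 1" --pt "0 0 -1 0 1"

```text
t: 14.28
ee_pos: [596.4, -20.4, 49.0]
orientation: [2.228, 0.01, -2.212]
ft_force: [0.1, -0.0, -0.1]
width: 0.2
```

```bash
python3 fr.py
```

```text
14.53 [596.4  -20.42  49.04] 49.02 F -0.32 [-0.6 -0.3 -0.4  0.  -0.3]
```

move_arm --pt "0 0 -1 0 1" --pt "0 0 -1 0 1" --pt "0 0 -1 0 1"

```text
t: 14.9
ee_pos: [596.4, -20.4, 48.0]
orientation: [2.228, 0.01, -2.212]
ft_force: [0.9, 0.1, -0.1]
width: 0.7
```

```bash
python3 fr.py
```

```text
15.15 [596.43 -20.42  48.05] 48.03 F 0.47 [0.7 0.7 0.3 0.5 0.1]
```

move_arm --pt "0 0 -1 0 1" --pt "0 0 -1 0 1" --pt "0 0 -1 0 1"

```text
t: 15.52
ee_pos: [596.4, -20.4, 47.0]
orientation: [2.228, 0.01, -2.212]
ft_force: [0.3, 0.1, 0.2]
width: 0.3
```

```bash
python3 fr.py
```

```text
15.78 [596.4  -20.44  47.04] 47.05 F -0.01 [ 0.3 -0.4  0.4 -0.8  0.3]
```

move_arm --pt "0 0 -1 0 1" --pt "0 0 -1 0 1" --pt "0 0 -1 0 1"

```text
t: 16.15
ee_pos: [596.5, -20.4, 46.2]
orientation: [2.228, 0.01, -2.211]
ft_force: [0.2, -0.6, 1.6]
width: 0.4
```

```bash
python3 fr.py
```

```text
16.4 [596.52 -20.45  46.13] 46.15 F 1.83 [2.1 1.4 1.7 1.5 2.4]
```

move_arm --pt "0 0 -1 0 1" --pt "0 0 -1 0 1" --pt "0 0 -1 0 1"

```text
t: 16.77
ee_pos: [596.5, -20.4, 45.1]
orientation: [2.228, 0.01, -2.211]
ft_force: [-0.2, -0.9, 1.9]
width: 0.7
```

```bash
python3 fr.py
```

```text
17.02 [596.54 -20.45  45.15] 45.15 F 2.17 [2.9 2.4 1.8 1.9 1.9]
```

move_arm --pt "0 0 -1 0 1" --pt "0 0 -1 0 1" --pt "0 0 -1 0 1"

```text
t: 17.4
ee_pos: [596.5, -20.4, 44.1]
orientation: [2.228, 0.01, -2.211]
ft_force: [-0.7, -0.4, 3.5]
width: 0.5
```

```bash
python3 fr.py
```

```text
17.65 [596.52 -20.44  44.16] 44.15 F 2.98 [3.6 2.3 2.3 3.9 2.9]
```

move_arm --pt "0 0 -1.5 0 1" --pt "0 0 -2.7 0 1" --pt "0 0 -2.7 0 1" --pt "0 0 -2.7 0 1"

```text
t: 18.15
ee_pos: [596.5, -20.5, 41.5]
orientation: [2.228, 0.01, -2.211]
ft_force: [-1.3, 0.5, 5.2]
width: 0.7
```

```bash
python3 fr.py
```

```text
18.4 [596.53 -20.44  41.49] 41.48 F 4.75 [4.5 5.1 4.5 4.6 5. ]
```

Pad B gave 4.75 N at about 5 mm, so it is the softest. I'll rise, open the gripper and look before grasping B.

move_arm --pt "0 0 30 0 1" --pt "0 0 60 0 -1" --pt "0 0 60 0 -1" --pt "0 0 60 0 -1" --pt "0 0 60 0 -1" --pt "0 0 60 0 -1"

```text
t: 19.15
ee_pos: [595.9, -20.4, 100.5]
orientation: [2.226, 0.01, -2.213]
ft_force: [-0.3, -0.0, 0.5]
width: 47.0
```

```bash
python3 - <<'E'
from h import *
o=ctrl.get_obs(); C=cam("wrist"); im=get_image("wrist"); cv2.imwrite('pics/w6.png',im)
print(o['t'],o['ee_pos'].round(2),o['width'])
np.save('C6.npy',C[1])
for z in (35,49): print(z,[np.round(proj("wrist",[*o['ee_pos'][:2],z],C),1)])
E
```

```text
19.15 [595.94 -20.41 100.47] 46.99375918861666
35 [array([316.7, 210.4])]
49 [array([316.8, 217.3])]
```

View pics/w6.png

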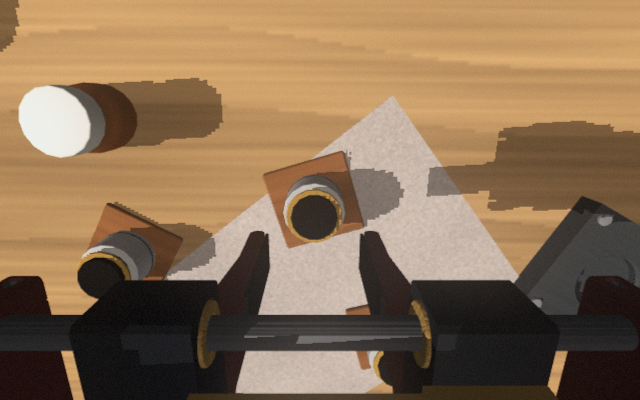

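move_arm --pt "0 0 0 0 -1" --pt "0 0 0 0 -1" --pt "0 -0.5 -20 0 -1" --pt "0 -0.5 -45 0 -1" --pt "0 -0.5 -70 0 -1" --pt "0 -0.5 -84 0 -1" --pt "0 -0.5 -84.5 0 -1" --pt "0 -0.5 -84.5 0 -1" --pt "0 -0.5 -84.5 0 -1"

```text
t: 20.32
ee_pos: [596.8, -20.9, 17.0]
orientation: [2.228, 0.01, -2.211]
ft_force: [0.8, -0.2, 0.5]
width: 87.8
```

move_arm --pt "0 0 0 0 0.2" --pt "0 0 0 0 0.5" --pt "0 0 0 0 0.8" --pt "0 0 0 0 0.8" --pt "0 0 0 0 0.8" --pt "0 0 0 0 0.8"

```text
t: 21.08
ee_pos: [596.8, -20.9, 17.0]
orientation: [2.228, 0.01, -2.211]
ft_force: [-0.2, 0.4, 1.2]
width: 43.6
```

move_arm --pt "0 0 5 0 0.8" --pt "0 0 30 0 0.8" --pt "0 0 70 0 0.8" --pt "-12 40 85 0 0.8" --pt "-25 90 85 0 0.8" --pt "-40 145 85 0 0.8" --pt "-55 200 85 0 0.8" --pt "-70 255 85 0 0.8" --pt "-85 310 85 0 0.8" --pt "-97 350 85 0 0.8" --pt "-97 358 85 0 0.8" --pt "-97 358 85 0 0.8"

```text
t: 22.58
ee_pos: [499.6, 337.0, 101.9]
orientation: [2.227, 0.01, -2.21]
ft_force: [-0.1, 0.3, -2.1]
width: 43.7
```

```bash
python3 - <<'E'
from h import *
o=ctrl.get_obs(); C=cam("wrist"); im=get_image("wrist"); cv2.imwrite('pics/w7.png',im); cv2.imwrite('pics/top7.png',get_image("top"))
print(o['t'],o['ee_pos'].round(2),o['width'],o['qpos'].round(2))
E
```

```text
22.575 [499.63 337.03 101.93] 43.66278379424192 [ 0.57  0.55  1.76 -0.    0.83  2.14]
```

View pics/w7.png

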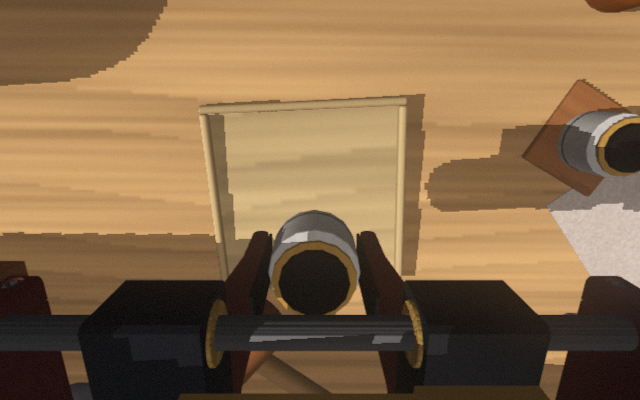

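View pics/top7.png

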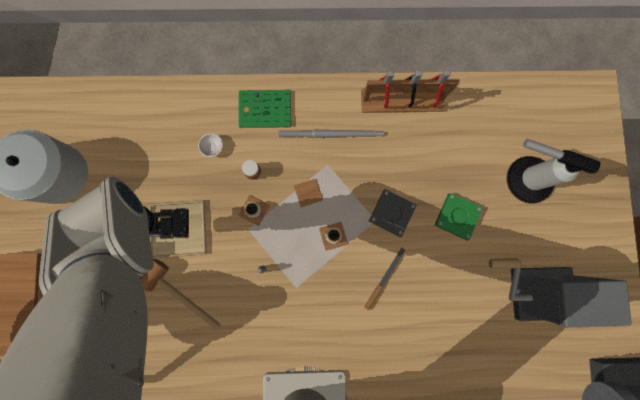

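```bash
python3 - <<'E'
from h import *
C=cam("wrist")
for u,v in [(201,106),(407,99),(403,275)]: print(ray("wrist",u,v,14,C).round(1))
for u,v in [(151,204),(203,201),(206,255),(152,257)]: print('top',ray("top",u,v,14).round(1))
E
```

```text
[570.1 418.4  14. ]
[575.6 272.6  14. ]
[437.  264.6  14. ]
top [566.1 413.8  14. ]
top [571.7 271.2  14. ]
top [423.  261.3  14. ]
top [420.8 407.2  14. ]
```

move_arm --pt "0 2.5 -20 0 0.8" --pt "0 2.5 -45 0 0.8" --pt "0 2.5 -65 0 0.8" --pt "0 2.5 -76 0 0.8" --pt "0 2.5 -80 0 0.8" --pt "0 2.5 -80 0 0.8" --pt "0 2.5 -80 0 0.8" --pt "0 2.5 -80 0 0.8"

```text
t: 23.68
ee_pos: [500.3, 338.7, 22.6]
orientation: [2.229, 0.009, -2.211]
ft_force: [-0.6, 0.1, -2.2]
width: 43.6
```

move_arm --pt "0 0 -1 0 0.8" --pt "0 0 -2 0 0.8" --pt "0 0 -3 0 0.8" --pt "0 0 -3 0 0.8"

```text
t: 24.18
ee_pos: [500.2, 338.6, 19.4]
orientation: [2.229, 0.009, -2.211]
ft_force: [-0.0, -0.1, -1.9]
width: 43.7
```

```bash
python3 fr.py
```

```text
24.43 [500.29 338.68  19.56] 19.5 F -2.46 [-2.8 -2.5 -1.6 -2.4 -3. ]
```

move_arm --pt "0 0 -1 0 0.8" --pt "0 0 -1.5 0 0.8" --pt "0 0 -1.8 0 0.8" --pt "0 0 -1.8 0 0.8"

```text
t: 24.92
ee_pos: [500.3, 338.7, 18.0]
orientation: [2.229, 0.009, -2.211]
ft_force: [-1.6, -1.1, 2.8]
width: 42.8
```

```bash
python3 fr.py
```

```text
25.18 [500.29 338.67  17.99] 18.0 F 4.07 [3.4 3.4 4.7 4.1 4.8]
```

move_arm --pt "0 0 0 0 -0.1" --pt "0 0 0 0 -0.3" --pt "0 0 0 0 -0.5" --pt "0 0 0 0 -0.5" --pt "0 0 20 0 -0.5" --pt "0 0 50 0 -0.5" --pt "0 0 85 0 -0.5" --pt "0 0 85 0 -0.5" --pt "0 0 85 0 -0.5"

```text
t: 26.3
ee_pos: [500.1, 338.6, 103.4]
orientation: [2.23, 0.009, -2.211]
ft_force: [0.5, -0.3, 0.3]
width: 65.9
```

```bash
python3 - <<'E'
from h import *
o=ctrl.get_obs(); C=cam("wrist"); im=get_image("wrist"); cv2.imwrite('pics/w8.png',im)
print(o['t'],o['ee_pos'].round(2),o['width'])
print([np.round(proj("wrist",[*o['ee_pos'][:2],49],C),1)])
E
```

```text
26.3 [500.14 338.57 103.38] 65.85133281529055
[array([316.8, 216. ])]
```

View pics/w8.png

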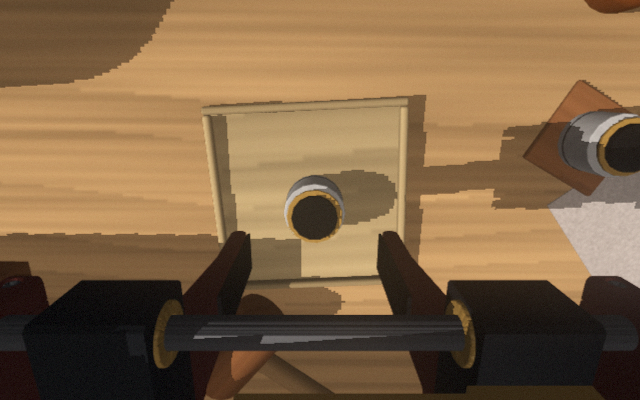

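The soft pad stands upright in the middle of the tray, its rubber at (315,215). Next is the firm pad.

move_arm --pt "12 -50 0 0 -1" --pt "25 -105 0 0 -1" --pt "40 -160 0 0 -1" --pt "50 -206 0 0 -1" --pt "50 -206 0 0 -1" --pt "50 -206 0 0 -1" --pt "50 -206 0 0 -1"

```text
t: 27.22
ee_pos: [549.3, 133.5, 102.3]
orientation: [2.227, 0.01, -2.211]
ft_force: [0.4, 0.4, -0.3]
width: 88.0
```

```bash
python3 - <<'E'
from h import *
o=ctrl.get_obs(); C=cam("wrist"); im=get_image("wrist"); cv2.imwrite('pics/w9.png',cv2.resize(im[145:265,260:390],(650,600),interpolation=cv2.INTER_CUBIC))
cv2.imwrite('pics/w9f.png',im)
print(o['t'],o['ee_pos'].round(2),o['width'])
print([np.round(proj("wrist",[*o['ee_pos'][:2],z],C),1) for z in (35,48)])
E
```

```text
27.225 [549.29 133.51 102.26] 88.03560336202932
[array([316.6, 209.7]), array([316.7, 215.9])]
```

View pics/w9.png

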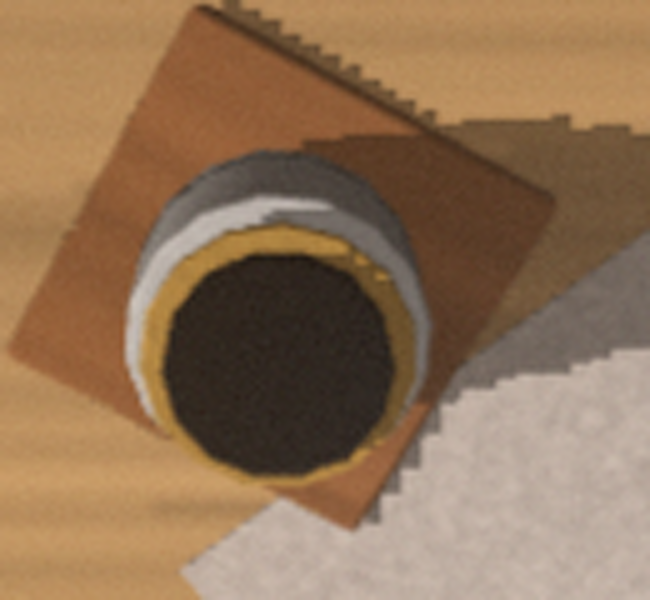

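move_arm --pt "-1.2 -0.5 -20 0 -1" --pt "-1.2 -0.5 -45 0 -1" --pt "-1.2 -0.5 -70 0 -1" --pt "-1.2 -0.5 -84 0 -1" --pt "-1.2 -0.5 -85.5 0 -1" --pt "-1.2 -0.5 -85.5 0 -1" --pt "-1.2 -0.5 -85.5 0 -1"

```text
t: 28.15
ee_pos: [548.8, 133.3, 17.8]
orientation: [2.229, 0.011, -2.209]
ft_force: [-0.3, -0.2, 1.1]
width: 88.2
```

move_arm --pt "0 0 0 0 0.2" --pt "0 0 0 0 0.5" --pt "0 0 0 0 0.8" --pt "0 0 0 0 0.8" --pt "0 0 0 0 0.8" --pt "0 0 0 0 0.8"

```text
t: 28.9
ee_pos: [548.8, 133.2, 17.7]
orientation: [2.228, 0.011, -2.21]
ft_force: [-0.3, -0.2, -0.3]
width: 43.4
```

move_arm --pt "0 0 5 0 0.8" --pt "0 0 30 0 0.8" --pt "0 0 70 0 0.8" --pt "0 -40 85 0 0.8" --pt "0 -95 85 0 0.8" --pt "0 -150 85 0 0.8" --pt "0 -205 85 0 0.8" --pt "-10 -260 85 0 0.8" --pt "-30 -315 85 0 0.8" --pt "-59 -370 85 0 0.8" --pt "-59 -389 85 0 0.8" --pt "-59 -389 85 0 0.8"

```text
t: 30.4
ee_pos: [490.0, -256.9, 102.9]
orientation: [2.23, 0.008, -2.21]
ft_force: [1.0, 0.4, -2.8]
width: 43.2
```

move_arm --pt "0 0 0 0 0.8" --pt "0 0 0 0 0.8"

```text
t: 30.65
ee_pos: [490.5, -255.6, 102.8]
orientation: [2.229, 0.01, -2.209]
ft_force: [-0.4, 0.7, -1.5]
width: 43.4
```

```bash
python3 - <<'E'
from h import *
o=ctrl.get_obs(); C=cam("wrist"); im=get_image("wrist"); cv2.imwrite('pics/w10.png',im); np.save('W10.npy',C[1])
print(o['t'],o['ee_pos'].round(2),o['width'],o['qvel'].round(3))
cv2.imwrite('pics/w10c.png',cv2.resize(im[80:280,200:440],(720,600),interpolation=cv2.INTER_CUBIC))
E
```

```text
30.65 [ 490.49 -255.6   102.83] 43.412616966715575 [-0.    -0.     0.    -0.    -0.    -0.002]
```

View pics/w10c.png

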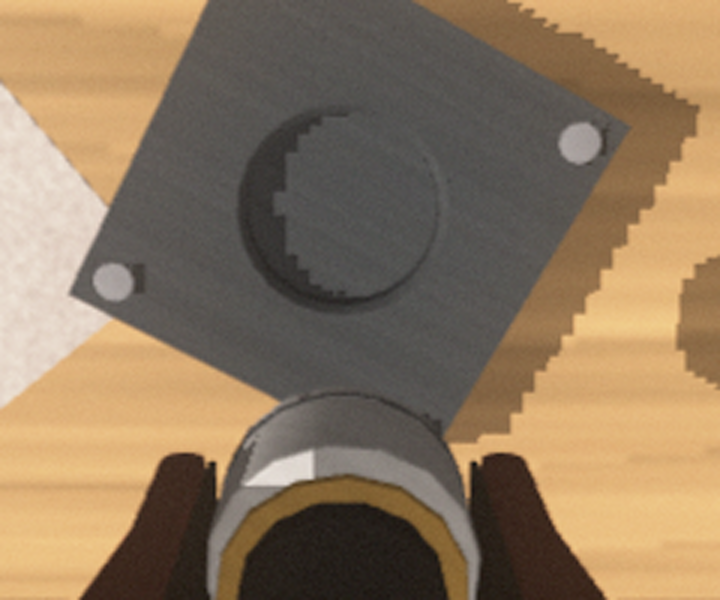

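```bash
python3 - <<'E'
from h import *
C=cam("wrist"); o=ctrl.get_obs()
print("seat",ray("wrist",313.5,149.3,20,C).round(1),"bolts",ray("wrist",315.5,150.8,22,C).round(1))
p=[534,o['ee_pos'][1],20]; print(proj("wrist",p,C))
# rubber in w8, w9
E
```

```text
seat [ 531.2 -253.1   20. ] bolts [ 530.4 -254.6   22. ]
(np.float64(317.08133631050754), np.float64(145.434792853814))
```

move_arm --pt "0 0 0 0.18 0.8" --pt "10 -5 0 0.36 0.8" --pt "20 -10 0 0.54 0.8" --pt "30 -20 0 0.72 0.8" --pt "44 -30 0 0.9 0.8" --pt "44 -40 0 1.08 0.8" --pt "44 -40 0 1.26 0.8" --pt "44 -40 0 1.44 0.8" --pt "44 -40 0 1.57 0.8" --pt "44 -40 0 1.57 0.8" --pt "44 -40 0 1.57 0.8" --pt "44 -40 0 1.57 0.8"

```text
t: 32.2
ee_pos: [534.5, -295.5, 102.8]
orientation: [1.211, 1.22, -1.203]
ft_force: [0.4, 0.2, -3.1]
width: 43.3
```

```bash
python3 - <<'E'
from h import *
o=ctrl.get_obs(); C=cam("wrist"); im=get_image("wrist"); cv2.imwrite('pics/w11.png',im); np.save('W11.npy',C[1])
print(o['t'],o['ee_pos'].round(2),o['width'],o['qvel'].round(3),R.from_rotvec(o['orientation']).as_matrix().round(3))
cv2.imwrite('pics/w11c.png',cv2.resize(im[80:280,200:440],(720,600),interpolation=cv2.INTER_CUBIC))
print(proj("wrist",[o['ee_pos'][0],-256,20],C))
E
```

```text
32.2 [ 534.55 -295.45  102.83] 43.3351069710266 [-0.002 -0.    -0.001 -0.001 -0.001 -0.008] [[-0.002  1.     0.005]
 [ 0.009  0.005 -1.   ]
 [-1.    -0.002 -0.009]]
(np.float64(314.39341562929144), np.float64(153.5872733581519))
```

View pics/w11c.png

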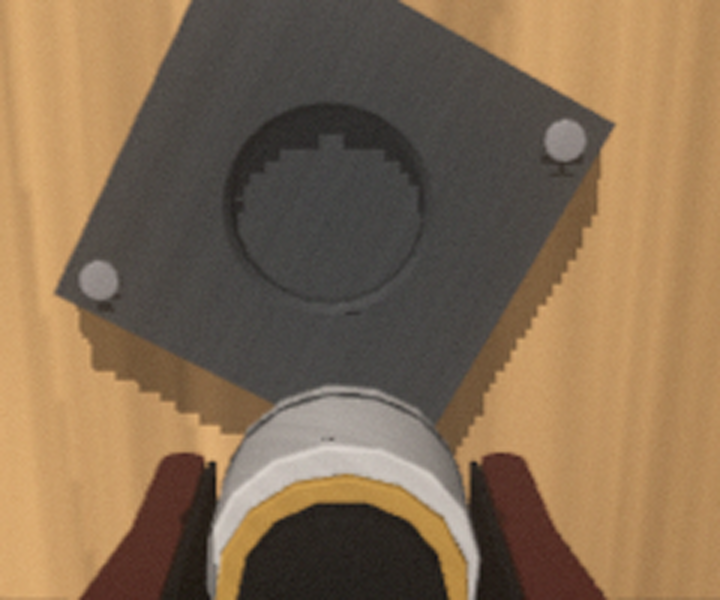

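```bash
python3 - <<'E'
from h import *
K=cam("wrist")[0]
for f,bs,s in (("W10",[(113,282),(580,143)],[(238,208),(443,208),(340.5,104),(340.5,312)]),("W11",[(98,281),(565,141)],[(222,205),(428,205),(325,102),(325,312)])):
    C=(K,np.load(f+'.npy')); q=lambda u,v,z: ray("wrist",u/3+200+2.3,v/3+80,z,C)
    b=[q(*p,21) for p in bs]; print(f,"bolts",np.mean(b,0).round(2)); 
    e=[q(*p,20) for p in s]; print("seat",((e[0]+e[1])/2).round(2),((e[2]+e[3])/2).round(2), np.linalg.norm(e[0]-e[1]).round(1),np.linalg.norm(e[2]-e[3]).round(1))
E
```

```text
W10 bolts [ 529.98 -255.06   21.  ]
seat [ 531.23 -254.69   20.  ] [ 530.52 -254.7    20.  ] 49.2 50.1
W11 bolts [ 532.3  -253.83   21.  ]
seat [ 531.82 -252.21   20.  ] [ 531.83 -253.41   20.  ] 49.4 50.5
```

move_arm --pt "-2.7 20 0 0 0.8" --pt "-2.7 41.2 0 0 0.8" --pt "-2.7 41.2 -20 0 0.8" --pt "-2.7 41.2 -40 0 0.8" --pt "-2.7 41.2 -58 0 0.8" --pt "-2.7 41.2 -66 0 0.8" --pt "-2.7 41.2 -66 0 0.8" --pt "-2.7 41.2 -66 0 0.8" --pt "-2.7 41.2 -66 0 0.8"

```text
t: 33.38
ee_pos: [532.3, -254.6, 37.5]
orientation: [1.211, 1.219, -1.202]
ft_force: [-0.6, -0.3, -1.1]
width: 43.4
```

```bash
python3 fr.py; python3 - <<'E'
from h import *
im=get_image("wrist"); cv2.imwrite('pics/w12.png',cv2.resize(im[120:320,200:440],(720,600),interpolation=cv2.INTER_CUBIC))
E
```

```text
33.62 [ 531.95 -254.42   37.18] 37.34 F -2.5 [-2.1 -3.1 -2.2 -2.4 -2.6]
```

View pics/w12.png

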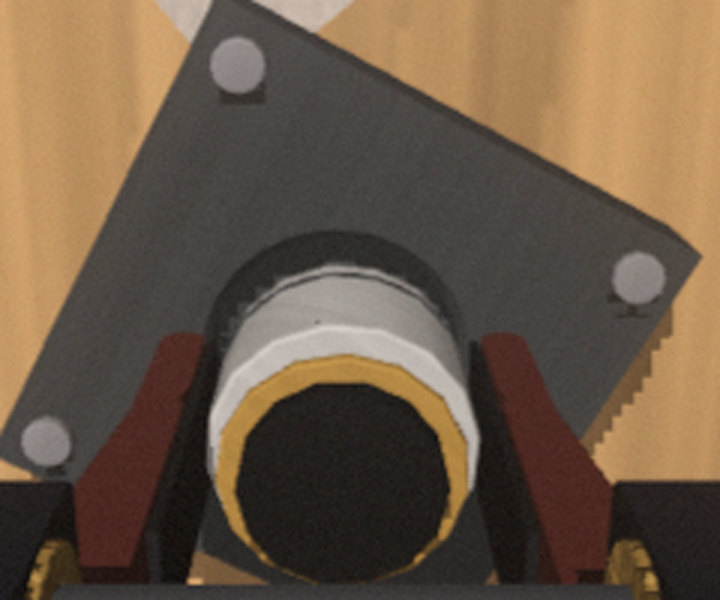

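```bash
python3 - <<'E'
from h import *
im=cv2.imread('pics/w12.png')[200:420,150:530]; 
im=np.clip((im.astype(float)-20)*2.6,0,255).astype(np.uint8)
cv2.imwrite('pics/w12e.png',cv2.resize(im,(760,440),interpolation=cv2.INTER_CUBIC))
E
```

```text
(no output)
```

View pics/w12e.png

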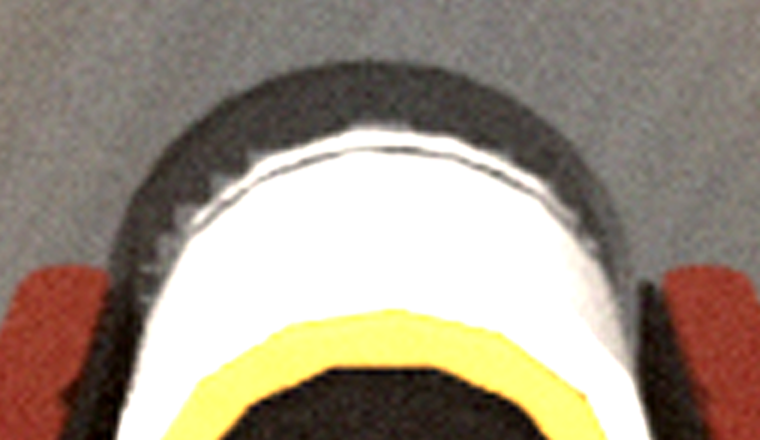

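```bash
python3 - <<'E'
from h import *
from scipy.optimize import least_squares
C=cam("wrist")
q=lambda X,Y,z: ray("wrist",200+(150+X/2)/3+2.3,120+(200+Y/2)/3,z,C)[:2]
rim=[q(*p,20) for p in [(108,260),(130,195),(165,145),(235,95),(300,70),(375,60),(440,68),(520,100),(575,145),(612,200),(630,260)]]
for zb in (24.3,):
  pad=[q(*p,zb) for p in [(190,225),(250,165),(320,137),(390,128),(470,142),(540,185),(585,235)]]
  pad2=[q(*p,zb) for p in [(195,235),(255,180),(320,155),(390,148),(470,158),(540,195),(580,230)]]
  for n,pts,r in (("rim",rim,25.5),("pad",pad,22),("pad2",pad2,22)):
    P=np.array(pts); s=least_squares(lambda c:np.hypot(*(P-c[:2]).T)-c[2],[532,-254,r]); t=least_squares(lambda c:np.hypot(*(P-c[:2]).T)-r,[532,-254])
    print(n,s.x.round(2),"fixed r",t.x.round(2),np.abs(t.fun).max().round(2))
print(ctrl.get_obs()['ee_pos'])
E
```

```text
rim [ 531.96 -253.35   25.32] fixed r [ 531.96 -253.58] 0.36
pad [ 533.23 -254.67   21.49] fixed r [ 533.21 -255.28] 0.23
pad2 [ 533.7  -257.76   22.83] fixed r [ 533.7  -256.79] 0.32
[ 531.90368857 -254.36433696   37.06536261]
```

move_arm --pt "-1.2 1.3 0 0 0.8" --pt "-1.2 1.3 -2 0 0.8" --pt "-1.2 1.3 -4 0 0.8" --pt "-1.2 1.3 -5 0 0.8" --pt "-1.2 1.3 -5 0 0.8"

```text
t: 34.3
ee_pos: [530.6, -253.1, 31.9]
orientation: [1.211, 1.22, -1.203]
ft_force: [0.4, -0.5, -2.2]
width: 43.4
```

```bash
python3 fr.py
```

```text
34.55 [ 530.75 -253.11   32.13] 32.08 F -2.44 [-2.4 -1.9 -2.  -3.4 -2.5]
```

move_arm --pt "0 0 -1 0 0.8" --pt "0 0 -2 0 0.8" --pt "0 0 -2.5 0 0.8" --pt "0 0 -2.5 0 0.8"

```text
t: 35.05
ee_pos: [530.7, -253.1, 29.6]
orientation: [1.211, 1.22, -1.203]
ft_force: [-1.2, -0.3, -3.5]
width: 43.7
```

```bash
python3 fr.py
```

```text
35.3 [ 530.8  -253.13   29.66] 29.64 F -2.11 [-1.6 -2.2 -2.4 -2.5 -1.9]
```

move_arm --pt "0 0 -1 0 0.8" --pt "0 0 -2 0 0.8" --pt "0 0 -2.5 0 0.8" --pt "0 0 -2.5 0 0.8"

```text
t: 35.8
ee_pos: [530.7, -253.1, 27.1]
orientation: [1.211, 1.22, -1.203]
ft_force: [-0.4, 0.6, -2.0]
width: 43.3
```

```bash
python3 fr.py
```

```text
36.05 [ 530.77 -253.12   27.18] 27.16 F -2.76 [-2.4 -3.8 -2.3 -3.  -2.3]
```

move_arm --pt "0 0 -1 0 0.8" --pt "0 0 -2 0 0.8" --pt "0 0 -2 0 0.8" --pt "0 0 -2 0 0.8"

```text
t: 36.55
ee_pos: [530.8, -253.1, 25.2]
orientation: [1.211, 1.219, -1.203]
ft_force: [0.3, -0.1, -2.7]
width: 43.4
```

```bash
python3 fr.py
```

```text
36.8 [ 530.84 -253.15   25.21] 25.2 F -2.36 [-2.  -2.1 -2.9 -2.5 -2.3]
```

move_arm --pt "0 0 -0.5 0 0.8" --pt "0 0 -1 0 0.8" --pt "0 0 -1 0 0.8"

```text
t: 37.17
ee_pos: [530.9, -253.2, 24.7]
orientation: [1.211, 1.219, -1.203]
ft_force: [-1.4, 0.6, 5.6]
width: 43.5
```

```bash
python3 fr.py
```

```text
37.42 [ 530.9  -253.16   24.71] 24.7 F 5.78 [6.  6.6 5.6 5.5 5.2]
```

Floor contact came at tip z = 24.7, exactly as expected for fully home. I'll release gently and check.

move_arm --pt "0 0 0 0 -0.1" --pt "0 0 0 0 -0.3" --pt "0 0 0 0 -0.6" --pt "0 0 0 0 -0.6" --pt "0 0 20 0 -0.6" --pt "0 0 50 0 -0.6" --pt "0 0 85 0 -0.6" --pt "0 0 85 0 -0.6" --pt "0 0 85 0 -0.6"

```text
t: 38.55
ee_pos: [530.7, -253.0, 110.0]
orientation: [1.211, 1.219, -1.202]
ft_force: [-1.5, -0.4, 0.5]
width: 70.4
```

```bash
python3 - <<'E'
from h import *
o=ctrl.get_obs(); C=cam("wrist"); im=get_image("wrist"); cv2.imwrite('pics/w13.png',im)
print(o['t'],o['ee_pos'].round(2),o['width'])
cv2.imwrite('pics/w13c.png',cv2.resize(im[130:280,220:420],(800,600),interpolation=cv2.INTER_CUBIC))
E
```

```text
38.55 [ 530.71 -253.05  110.05] 70.35296518203056
```

View pics/w13c.png

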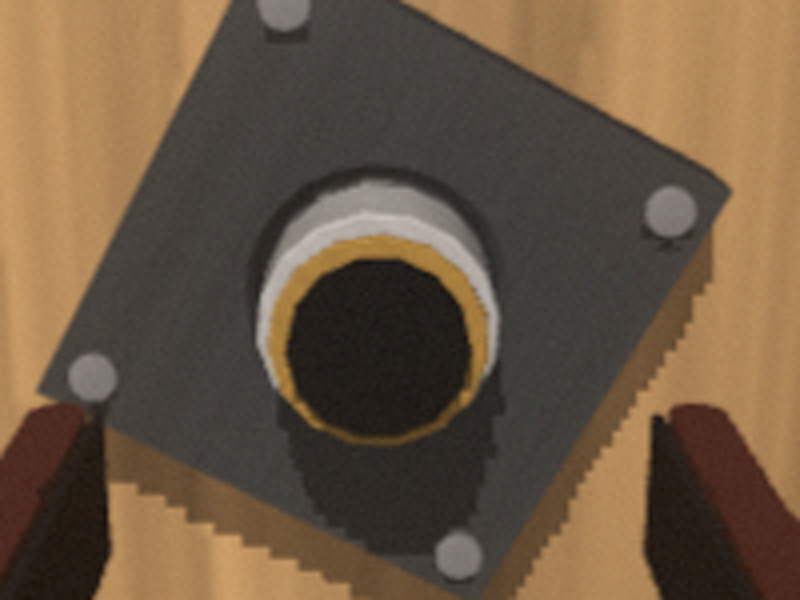

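The firm pad sits inside the seat rim, upright, with its rubber at (315,217). One last scene check before handing in.

```bash
python3 - <<'E'
from h import *
im=get_image("scene"); cv2.imwrite('pics/s14.png',cv2.resize(im[140:340,180:580],(800,400),interpolation=cv2.INTER_CUBIC)); print(ctrl.get_obs()['t'])
E
```

```text
38.65
```

View pics/s14.png

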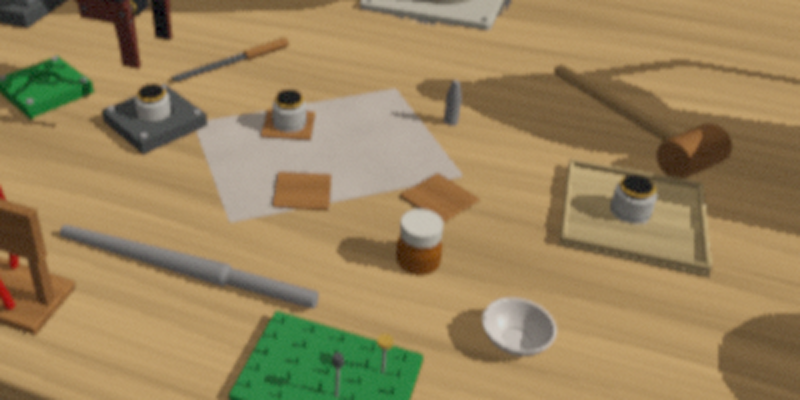

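The scene view shows the firm pad upright in the dark block at (152,100), the middle pad on its board at (289,112) and the soft pad upright in the tray at (635,200). The bystanders look untouched and the gripper is clear, so I'm handing in.

```bash
python3 - <<'E'
from h import *
print(ctrl.close_job())
E
```

```text
the job is handed in; nothing more can be done
None
```

I sorted the three pads, placed the firm and soft ones, and handed the job in at about 38.7 s of the 58 s allowed. No verdict comes back.

| Pad | Board it started on (x, y) | Push-back | Estimated squeeze | Where it is now |
|---|---|---|---|---|
| Middle | 474, -88 | 7.2 N | 4.7 mm | On its own board, not gripped |
| Firmest | 549, 133 | 11.5–11.8 N | 4.4 mm | In the steel block's seat |
| Softest | 596, -20 | 4.75 N | 5.0 mm | Near the middle of the tray floor |

- **Firmest in the seat:** it went in without resistance and met the floor at the expected height, with a force change of about 8 N. The pictures show it upright inside the seat rim.
- **Softest in the tray:** it met the tray floor with a force change of about 6.5 N and stands upright.
- **Bench:** in the last scene picture nothing looks disturbed, and the gripper is clear of everything.

**Checks that fell short or disagreed:**
- The firm pad's last 0.7 mm step did not move the arm, so its squeeze stayed at about 4.4 mm, not 5.
- The top and wrist cameras disagreed by up to 6 mm. I worked from the wrist camera, corrected against the fingertips, and moved the firm pad about 1.8 mm just before seating it.
- I did not read the brass rings themselves; the squeeze depths come from force and height.

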